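# Release the safety catch and hold a glued block in a push clamp

## Robot

A 6-joint arm with a two-finger parallel gripper is mounted at the origin on the work surface. World frame = base frame: x ahead of the robot, y to its left, z up, the work surface at z = 0. Lengths are in mm, angles in rad, forces in N, time in s.
With the tool pointing down it reaches from about 350 to 875 mm from the base axis. Payload 4.2 kg.
Tool frame: the origin (TCP) lies midway between the tips of the shut fingers; the grasp point (between the pads) lies 19 mm behind it (arm.grasp_offset is the distance from the TCP to the grasp point, in mm); z points along the fingers, y is the direction in which the jaws open and shut (so a half turn about z gives the same grasp; the last joint's range is limited). The gripper opens to 85 mm and grips with 20 to 120 N. Pads are 22 mm wide; open, the fingers measure 114 mm over their backs; the gripper's body (76 mm by 85 mm) begins 54 mm behind the grasp point. The pads swing forward as they close: fully open they stand 13 mm farther back than shut.
Start: joints at [1.519, 0.385, 0.008, 0, -1.194, -0.259], TCP at [191.105, 595.045, 231.312] pointing down, gripper open.
Joint ranges: [-3.14, 3.14], [-1.21, 2.06], [-1.07, 1.41], [-3.16, 2.05], [-2.99, -0.16], [-3.1, 3.1]. Speed limits (rad/s): [2.79, 2.79, 3.14, 3.14, 3.14, 3.14].

## Interface

Orientations are given as a unit quaternion [x, y, z, w].
In Python, from bench import arm gives the robot as it stands.
- The arm moves only by the tool move_arm, never from a script. Its argument "moves" is a list of rows, each an object with "gripper": the gripper's target within -1 to 1 (fully open at 1, half-way at 0, shut at -1); "xyz": the shift along the tool's x, y, z in cm, a list of three; "angular": the turn, a rotation vector about the tool's x, y, z in rad, a list of three. In form: [{"gripper": gripper, "xyz": [dx, dy, dz], "angular": [wx, wy, wz]}, ...]. A call has 1 to 10 rows; each row is the pose to reach, as a shift and turn from the pose commanded when the call began, along the tool's axes at that moment; what a row does not reach only later rows make up. A row lasts 1/8 s, in which the tool goes at most 62.5 mm and 10.7 degrees, less where a joint would pass 70% of its speed; a pose out of reach is approached as far as the arm can. A call with a gripper value outside its range is refused whole. The fingers move at their own pace and stop on an object; the grip force is fixed at half the most. Time passes only in rows, so rows that repeat a pose let the fingers close. It gives the time, the measured TCP pose, the force and the opening at its end, in the units of the state.
- arm.read_state(): the state, without advancing time (a new reading comes with each control period).
- arm.get_image(name): name is "side" or "top" or "wrist"; returns (picture, depth): 384x512x3 uint8, blue, green, red; 384x512 float32, mm along the optical axis (not along the pixel's ray), 0 where there is no reading.
- arm.get_calibration(name): a dict with "camera_matrix" (3x3 intrinsics, pixels), "R" (3x3) and "t" (3): a world point X has camera coordinates R X + t. Camera axes: x right, y down, z forward; pixel columns grow to the right and rows downward; lengths in mm; the calibration is good to about 2 mm. A picture is of the moment at which its call begins: read the wrist's pose just before it. get_calibration takes no time and is no camera call; for the wrist camera it gives the pose at the moment of the call.
- arm.job_done(): hands the job in, once; it reports no verdict.
The state is a dict: "clock": time; "joints": joint angles; "joint_vel": joint speeds; "joint_efforts": joint torques, N m; "position": TCP position; "ee_rot": TCP orientation; "contact_force": force on the tool from outside, world axes, zero at the start; "wrist_torque": the same for the moment, N m; "gripper_width": finger opening in mm.
Only numpy, scipy, OpenCV 4.12 (cv2) and the standard library are available. Lean on these libraries where they do the work, as an engineer would, in place of code of your own. Each camera call takes 0.05 s, during which the arm holds its last target. There are 200 camera calls.

## Task

The two-strip wooden block on the clamp board has just been glued. Flip the clamp's safety catch right over, away from the lever, first; then pull the T-handled lever all the way back towards the robot so that the rubber pad squeezes the block against the fence, and keep it there: finish while still holding the lever pulled, without letting go. Do not lift the block out or disturb the other things on the bench.

Things in the scene. Friction and masses are not known exactly. Their poses are not given: they have to be found in the camera images.
- press: Hand push clamp on a fixed plywood board, 340 x 180 x 18 mm. Origin: on the bench surface right below the lever's pivot line; x away from the robot, along the plunger to the fence, y left, z up. Lever pivots about the line x = 0, z = 62 mm (along y). Pad face at x = 85 mm, fence face at 157 mm, fence 58 mm high. Two grey posts at y = 55 mm, x = -34 to -1 mm, 102 mm high, carry the catch.
- lever_angle (a joint): Lever angle, rad: 0 at rest, leaning 0.35 rad away from the robot; grows as its top is pulled towards the robot, end stop 0.75. A spring draws it back (2 N at the handle at rest, 8 N fully pulled, plus 2 N from the pad). The pad advances 30 mm per rad, is backed by a 0.8 N/mm spring and squeezes from about 0.4 rad on. With the catch on the lever cannot move beyond 0.05.
- lever: The lever: a 12 x 14 mm steel stem with a black T-handle on top, a round bar of 16 mm diameter and 130 mm length along the press's y axis. Origin: on the lever's pivot line, 62 mm above the bench; turns with the lever, its axes those of the press at rest.
- handle_right (a point): Point on the bar's axis in the middle of its free right half, 38 mm to the right (-y of the press) of the stem's centre: a good place to grip from above, fingers either side of the bar.
- catch (a joint): Safety catch angle, rad: at 0 to 0.15 (start) its flat arm lies across in front of the lever stem and its tab stands up; grows as the tab is pushed over to the left (+y of the press, away from the lever), end stop 1.4, where the tab points left and the arm stands up. Takes about 2 N at the tab and stays where it is left.
- catch_tab (a point): Point in the middle of the catch's steel tab, 45 mm from the catch's pivot line. The tab is a plate 26 mm wide (along the press's x), 6 mm thick (along y when upright) and stands up to 70 mm above the pivot line, 50 mm nearer to the robot than the lever's pivot and 55 mm to its left.
- catch_pivot (a point): Point on the catch's pivot line (which runs along the press's x axis) right below the upright tab, 105 mm above the bench; does not move with the catch.
- pad: Black rubber pad on the end of the plunger, 50 mm wide, 26 mm high. Origin on the plunger's axis below the lever's pivot; the pad's face lies 85 mm along +x from it.
- workpiece: Glued block of a light and a darker wood strip, 60 x 100 x 35 mm, 0.13 kg, lying loose on the clamp board between pad and fence. Origin: centre of its underside. It stays there.
- glue: Bystander: white glue bottle with a grey cap, 54 mm diameter, 150 mm tall, left of the fence. Origin: centre of its underside.
- sanding_block: Bystander: cork sanding block, 100 x 60 x 35 mm, right of the clamp. Origin: centre of its underside.
- jar: Bystander: glass jar with an aluminium lid, 64 mm diameter, 80 mm tall, right of the clamp. Origin: centre of its underside.
- screwdriver: Bystander: screwdriver with a wooden handle, 200 mm long, lying on the bench left of the clamp. Origin: underside of its middle.
- handle_mid (a point): Middle of the T-handle bar, where the stem meets it, 150 mm from the lever's pivot line; about 203 mm above the bench at rest.
Things that resemble listed ones, but are neither listed nor needed, are in the scene too. What is shaped like the workpiece but green or purple is not meant.

How it is judged (in metres and radians):
On the way, in this order (a step that is already met when the one before it is completed fails the run):
1. the safety catch is flipped over (past 1.0 rad) while the lever still rests (value of joint catch above 1 rad and value of joint lever_angle below 0.12 rad), for 0.2 s.
2. the lever is pulled back (past 0.6 rad) by the fingers and the pad squeezes the block (value of joint lever_angle above 0.6 rad and contact force between the fingers and lever above 2 N and contact force between pad and workpiece above 3 N), for 0.5 s.
At the end, for the whole second after the job is handed in: The fingers hold the lever pulled back past 0.6 rad (end stop 0.75) and still, pushing on the handle with more than 2 N; the pad presses the block with more than 3 N, the block lies flat against the fence, and the catch is still flipped over past 1.0 rad (all of step 2 and value of joint catch above 1 rad and velocity of joint lever_angle below 0.1 rad/s and x of workpiece in the frame of press between 0.12 and 0.131 m and angle between workpiece's own z axis and vertical below 0.1 rad); the arm keeps its last pose, push and grip.
It fails at once if the lever is forced while the catch is still on (value of joint lever_angle above 0.2 rad and value of joint catch below 0.6 rad).
It fails at once if the block is lifted or tipped (height (world z) of workpiece above 0.04 m or angle between workpiece's own z axis and vertical above 0.3 rad).
It fails at once if a bystander is moved more than 30 mm or knocked over (distance of any of glue, sanding_block, jar, screwdriver from where it was at the start of the episode above 0.03 m or angle between any of glue, jar's own z axis and vertical above 0.5 rad).
It also fails if it takes over 48 s, if anything falls off the work surface, if the arm or the gripper's body presses on something with over 40 N, if the wrist force passes 120 N, or if a joint passes its speed limit or range.

## Working session

There is one attempt and no reset: what is moved stays moved. The work goes in short steps, Python scripts to look and compute and a tool call to move; the robot and the scene stay as the last step left them, time stands still between calls to the robot, and variables do not carry over. Pictures are saved under pics/ and viewed, about 8 in all and at most 12, crops included, and the job is handed in when it is done.

Besides the shell and the picture viewer there is one more tool, called as a command line: name --argument value ..., lists and objects as JSON in quotes. move_arm: Moves the arm, as the interface text tells. Its arguments: {"type":"object","properties":{"moves":{"type":"array","items":{"type":"object","properties":{"gripper":{"type":"number"},"xyz":{"type":"array","items":{"type":"number"}},"angular":{"type":"array","items":{"type":"number"}}}}}},"required":["moves"]}

```bash
mkdir -p pics; cat > h.py <<'E'
import numpy as np, cv2
from bench import arm
def grab(n,f):
    c=arm.get_calibration(n); im,d=arm.get_image(n); cv2.imwrite('pics/%s.png'%f,im); np.savez('pics/%s.npz'%f,im=im,d=d,K=c['camera_matrix'],R=c['R'],t=c['t']); return im,d
def pt(f,u,v,r=1):
    z=np.load('pics/%s.npz'%f); d=z['d'][v-r:v+r+1,u-r:u+r+1]; d=np.median(d[d>0])
    return np.array(z['R']).T@(np.linalg.inv(z['K'])@[u,v,1]*d-np.ravel(z['t']))
def cloud(f):
    z=np.load('pics/%s.npz'%f); v,u=np.mgrid[:384,:512]; d=z['d']
    P=np.stack([u,v,np.ones_like(u)],-1)@np.linalg.inv(z['K']).T*d[...,None]
    P=(P-np.ravel(z['t']))@np.array(z['R']); P[d<=0]=np.nan; return P,z['im']
E
python3 - <<'E'
from h import *
a,_=grab('top','top1'); b,_=grab('side','side1')
cv2.imwrite('pics/both.png',np.vstack([a,b])[:, :]) 
print(arm.read_state())
E
```

```text
{'clock': 0.1, 'joints': array([ 1.51861552e+00,  3.85426110e-01,  6.77111922e-03, -4.05640326e-04,
       -1.19397386e+00, -2.58624702e-01]), 'joint_vel': array([ 0.00046482, -0.00284142,  0.00418232,  0.001511  ,  0.00077805,
        0.00119917]), 'joint_efforts': array([ 4.84386528e-04, -3.93325067e+01,  1.88926774e+01,  4.19784933e+00,
       -2.59587454e-03,  4.70833527e-06]), 'position': array([190.95905456, 594.57716101, 230.37101998]), 'ee_rot': array([ 9.87937260e-01, -1.54851847e-01, -9.31078666e-05,  9.30807731e-04]), 'contact_force': array([-0.6839825 , -0.30913913,  0.81439858]), 'wrist_torque': array([-0.01792343,  0.0234068 ,  0.00832995]), 'gripper_width': 85.37226510813795}
```

View pics/top1.png

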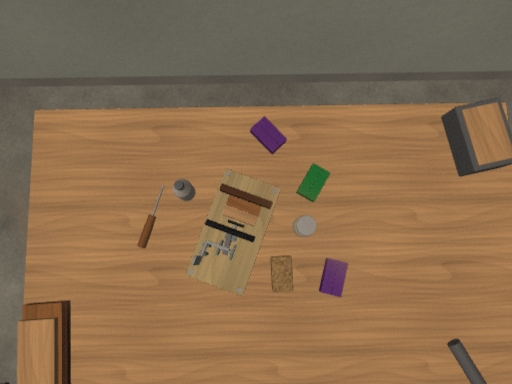

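View pics/side1.png

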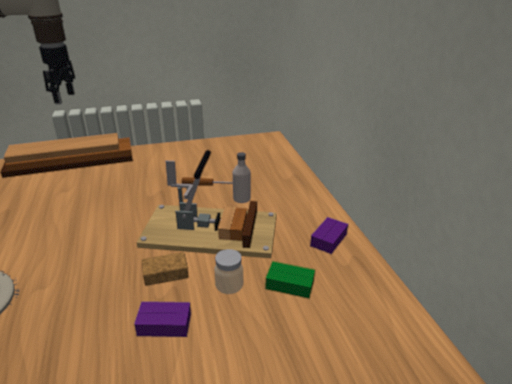

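Top view: the press board spans (188–279, 170–294), with the fence at (246,196), the T-bar at (205,222)–(254,238) and the catch at (203,252). Lookalikes: the only black T-bar is on the press. The green (313,183) and purple (268,135), (334,278) blocks are decoys, and the dark bar at (465,360) is clutter. The workpiece is the brown block at (241,210).

```bash
python3 - <<'E'
from h import *
P,im=cloud('top1'); hsv=cv2.cvtColor(im,cv2.COLOR_BGR2HSV)
for uv in [(226,170),(279,185),(241,294),(188,274)]: print(uv,pt('top1',*uv))
roi=np.zeros(im.shape[:2],bool); roi[165:300,185:285]=1
z=P[...,2]
m=roi&(z>170)&(hsv[...,2]<50); v,u=np.nonzero(m); print('bar',len(u))
Q=P[m]; c=np.median(Q,0); w,V=np.linalg.eigh(np.cov((Q-Q.mean(0)).T)); print(Q.mean(0),Q.min(0),Q.max(0),V[:,2])
r=cv2.minAreaRect(Q[:,:2].astype(np.float32)); print(r)
m=roi&(z>60)&(z<90)&(np.arange(384)[:,None]<215);print('fence?',cv2.minAreaRect(P[m][:,:2].astype(np.float32)),m.sum())
m=roi&(z>10)&(z<26); print('board',cv2.minAreaRect(P[m][:,:2].astype(np.float32)),m.sum(),np.median(P[m][:,2]))
m=roi&(z>90)&(hsv[...,2]>=50);print('catch',m.sum()); 
for q,(a,b) in zip(P[m][::6],np.argwhere(m)[::6]): print(b,a,q.round())
cv2.imwrite('pics/c1.png',cv2.resize(im[165:300,180:290],None,fx=4.4,fy=4.4,interpolation=2))
S=cv2.imread('pics/side1.png'); cv2.imwrite('pics/c2.png',cv2.resize(S[140:260,130:290],None,fx=4,fy=4,interpolation=2))
a=cv2.imread('pics/c1.png');b=cv2.imread('pics/c2.png');h=max(a.shape[0],b.shape[0])
f=lambda i:cv2.copyMakeBorder(i,0,h-i.shape[0],0,0,0);c=np.hstack([f(a),f(b)]);cv2.imwrite('pics/c.png',cv2.resize(c,None,fx=.7,fy=.7))
E
```

```text
(226, 170) [739.92609427 144.09754427  19.97373054]
(279, 185) [693.40099145 -17.52801625   2.11582779]
(241, 294) [371.16155836 105.01290097  20.68316109]
(188, 274) [431.68535362 259.29233663  19.97476467]
bar 265
[548.25768877 127.85885453 211.53117539] [520.76791975  69.84925024 203.54850157] [575.23432015 186.65727977 216.5150698 ] [-0.36284937 -0.93184623  0.00171464]
((548.6309204101562, 128.12586975097656), (124.96061706542969, 13.283536911010742), 68.78743743896484)
fence? ((643.5817260742188, 134.2350311279297), (240.98233032226562, 80.11144256591797), 68.85015869140625) 214
board ((557.8074951171875, 128.97421264648438), (286.9774475097656, 377.35845947265625), 88.09817504882812) 4800 20.286427052375597
catch 465
185 179 [701. 257.  95.]
187 181 [694. 250. 102.]
189 182 [692. 245.  98.]
190 183 [690. 243.  91.]
190 184 [686. 243.  97.]
190 185 [683. 243.  97.]
189 186 [679. 244. 108.]
188 187 [677. 248. 101.]
187 188 [673. 250. 107.]
186 189 [670. 252. 109.]
185 190 [667. 255. 109.]
185 191 [664. 255. 110.]
185 192 [662. 255. 107.]
186 193 [660. 253. 100.]
187 194 [658. 25
[... 883 characters left out ...]

204 246 [512. 202. 114.]
217 246 [511. 166. 119.]
223 246 [510. 150. 119.]
203 247 [509. 205. 112.]
221 247 [508. 156. 117.]
227 247 [507. 139. 117.]
222 248 [505. 153. 115.]
228 248 [505. 137. 117.]
225 249 [502. 145. 117.]
203 250 [501. 205. 115.]
202 251 [498. 208. 112.]
202 252 [495. 208. 113.]
202 253 [493. 208. 111.]
202 254 [490. 208. 110.]
197 255 [489. 214. 169.]
203 255 [487. 205. 109.]
199 256 [485. 212. 142.]
196 257 [484. 216. 175.]
202 257 [482. 208. 109.]
199 258 [480. 213. 134.]
196 259 [478. 217. 168.]
193 260 [476. 224. 177.]
199 260 [474. 215. 122.]
196 261 [473. 218. 158.]
194 262 [471. 221. 179.]
192 263 [469. 226. 178.]
198 263 [467. 217. 123.]
196 264 [465. 220. 141.]
```

View pics/c.png

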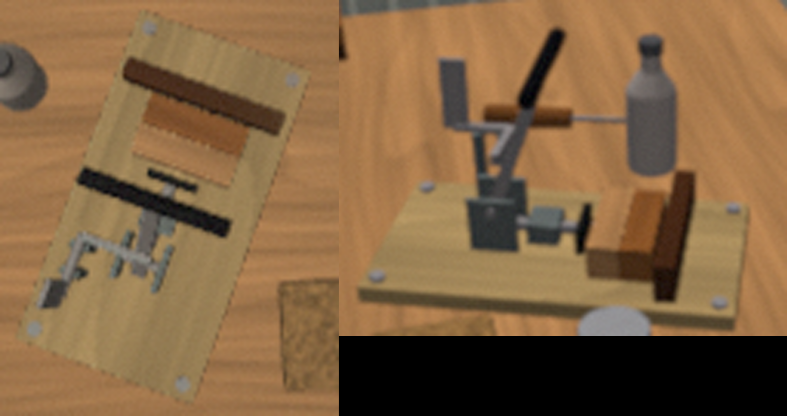

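The press is located: origin about (500,146), yaw about -0.37 rad. The catch tab stands near (474,218), top at about z 177. I'm moving with the fingers shut to a point right of the tab.

move_arm --moves '[{"gripper":-1,"xyz":[3.8,3.1,0],"angular":[0,0,0.163]},{"gripper":-1,"xyz":[7.6,6.3,0],"angular":[0,0,0.326]},{"gripper":-1,"xyz":[11.3,9.4,0],"angular":[0,0,0.489]},{"gripper":-1,"xyz":[15.1,12.6,0],"angular":[0,0,0.652]},{"gripper":-1,"xyz":[18.9,15.7,0],"angular":[0,0,0.815]},{"gripper":-1,"xyz":[22.7,18.8,0],"angular":[0,0,0.978]},{"gripper":-1,"xyz":[26.4,22.0,0],"angular":[0,0,1.141]},{"gripper":-1,"xyz":[30.2,25.1,0],"angular":[0,0,1.304]},{"gripper":-1,"xyz":[34.0,28.3,0],"angular":[0,0,1.467]},{"gripper":-1,"xyz":[37.8,31.4,0],"angular":[0,0,1.63]}]'

```text
clock: 1.35
position: [455.4, 178.9, 231.1]
ee_rot: [-0.563, 0.827, 0.0, -0.0]
contact_force: [0.8, 0.2, -0.3]
gripper_width: -0.1
```

```bash
cat >> h.py <<'E'
from scipy.spatial.transform import Rotation as Ro
O=np.array([500.4,146.5,0]); yaw=-0.371
E3=np.array([[np.cos(yaw),np.sin(yaw),0],[-np.sin(yaw),np.cos(yaw),0],[0,0,1]])  # rows: press axes
def tp():
    s=arm.read_state(); R=Ro.from_quat(s['ee_rot']).as_matrix()
    print('clk',s['clock'],'press pos',(E3@(s['position']-O)).round(1),'F',(E3@s['contact_force']).round(1),'w',s['gripper_width'],'j',s['joints'].round(2)); print((E3@R).round(3))
E
python3 - <<'E'
from h import *
tp(); im,d=grab('wrist','w1'); cv2.imwrite('pics/w1v.png',np.hstack([im,grab('top','top2')[0]])[:, :]); 
a=cv2.imread('pics/w1v.png'); cv2.imwrite('pics/w1v.png',cv2.resize(a,(800,300)))
P,_=cloud('w1'); Q=(P-O)@E3.T
m=(Q[...,2]>125)&(Q[...,2]<185)&(Q[...,0]<-30)&(Q[...,1]>40)&(Q[...,1]<90); print('tab',m.sum(),np.nanpercentile(Q[m],[2,50,98],axis=0).round(1))
m=(Q[...,2]>193)&(Q[...,0]>30)&(Q[...,0]<80); print('bar',m.sum(),np.nanpercentile(Q[m],[2,50,98],axis=0).round(1))
E
```

```text
clk 1.35 press pos [-53.7  13.9 231.1] F [ 0.7  0.5 -0.3] w -0.13245171439829373 j [ 0.71  0.15 -0.31 -0.   -1.1  -1.08]
[[-0.004 -1.    -0.   ]
 [-1.     0.004 -0.   ]
 [ 0.     0.    -1.   ]]
tab 25 [[-40.9  55.1 125.2]
 [-39.2  55.9 130.4]
 [-37.9  56.8 138.1]]
bar 5713 [[ 42.5 -61.6 197. ]
 [ 46.9  -7.2 209.2]
 [ 56.8  61.8 211.6]]
```

View pics/w1v.png

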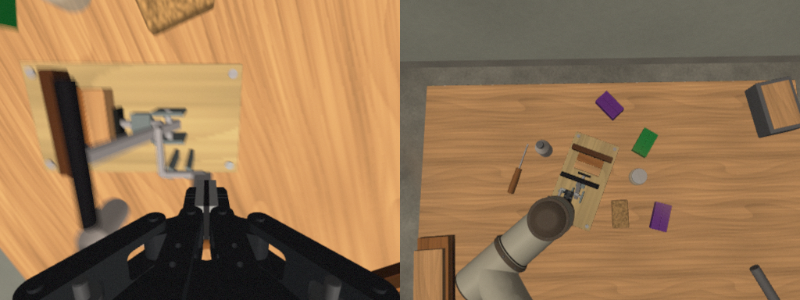

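Wrist view: the fingers are right of the tab, and the T-bar lies where computed (press x about 50, z about 204). I'm lowering, then pushing the tab left along its arc.

move_arm --moves '[{"gripper":-1,"xyz":[0,0,4.5],"angular":[0,0,0]},{"gripper":-1,"xyz":[0,0,9.0],"angular":[0,0,0]},{"gripper":-1,"xyz":[-1.5,0,9.0],"angular":[0,0,0]},{"gripper":-1,"xyz":[-3.0,0,9.0],"angular":[0,0,0]},{"gripper":-1,"xyz":[-4.0,0,9.0],"angular":[0,0,0]},{"gripper":-1,"xyz":[-4.7,0,9.0],"angular":[0,0,0]}]'

```text
clock: 2.2
position: [472.3, 225.2, 142.2]
ee_rot: [-0.565, 0.825, 0.0, 0.0]
contact_force: [-1.2, -1.9, -0.6]
gripper_width: 0.3
```

move_arm --moves '[{"gripper":-1,"xyz":[-0.6,0,0.1],"angular":[0,0,0]},{"gripper":-1,"xyz":[-1.2,0,0.4],"angular":[0,0,0]},{"gripper":-1,"xyz":[-1.8,0,0.8],"angular":[0,0,0]},{"gripper":-1,"xyz":[-2.2,0,1.3],"angular":[0,0,0]},{"gripper":-1,"xyz":[-2.6,0,1.8],"angular":[0,0,0]},{"gripper":-1,"xyz":[-2.8,0,2.2],"angular":[0,0,0]},{"gripper":-1,"xyz":[-2.8,0,2.2],"angular":[0,0,0]}]'

```text
clock: 3.08
position: [482.4, 250.9, 119.0]
ee_rot: [-0.565, 0.825, 0.0, 0.0]
contact_force: [0.8, 0.7, -0.1]
gripper_width: 0.3
```

```bash
python3 - <<'E'
from h import *
tp(); im,_=grab('side','s2'); cv2.imwrite('pics/s2v.png',cv2.resize(im[60:260,90:300],None,fx=2.8,fy=2.8))
E
```

```text
clk 3.075 press pos [-54.6  90.8 119. ] F [ 0.4  0.9 -0.1] w 0.29041553561341393 j [ 0.78  0.36 -0.35 -0.   -0.87 -1.15]
[[ 0.001 -1.     0.   ]
 [-1.    -0.001  0.001]
 [-0.001 -0.    -1.   ]]
```

View pics/s2v.png

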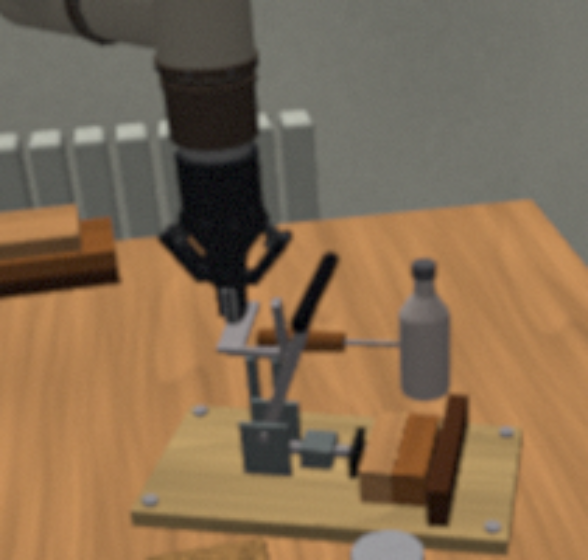

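The tab now lies over to the left and the arm stands up. I'll give it a last small press down, then go over to the handle.

move_arm --moves '[{"gripper":-1,"xyz":[0,0,0.4],"angular":[0,0,0]},{"gripper":-1,"xyz":[0,0,0.4],"angular":[0,0,0]},{"gripper":-1,"xyz":[0,0,-6],"angular":[0,0,0]},{"gripper":0,"xyz":[0,0,-12],"angular":[0,0,0]},{"gripper":0,"xyz":[0,0,-14],"angular":[0,0,0]},{"gripper":0,"xyz":[4,-3.3,-14],"angular":[0,0,0]},{"gripper":0,"xyz":[8,-6.6,-14],"angular":[0,0,0]},{"gripper":0,"xyz":[11,-9.0,-14],"angular":[0,0,0]},{"gripper":0,"xyz":[12.9,-10.5,-14],"angular":[0,0,0]},{"gripper":0,"xyz":[12.9,-10.5,-14],"angular":[0,0,0]}]'

```text
clock: 4.38
position: [533.3, 90.7, 259.0]
ee_rot: [-0.564, 0.826, 0.0, -0.0]
contact_force: [-0.3, -0.2, 0.6]
gripper_width: 43.1
```

```bash
python3 - <<'E'
from h import *
tp(); im,_=grab('wrist','w2'); s,_=grab('side','s3'); cv2.imwrite('pics/w2v.png',cv2.resize(np.hstack([im,cv2.resize(s[60:260,60:326],(512,384))]),(800,300)))
P,_=cloud('w2'); Q=(P-O)@E3.T
m=(Q[...,2]>193)&(Q[...,2]<216)&(Q[...,0]>25)&(Q[...,0]<80)&(im.max(2)<60); print('bar',m.sum(),np.nanpercentile(Q[m],[2,50,98],axis=0).round(1))
E
```

```text
clk 4.375 press pos [ 50.9 -40.1 259. ] F [-0.2 -0.3  0.6] w 43.06417486115719 j [ 0.47  0.22 -0.15 -0.   -1.2  -0.84]
[[-0.002 -1.    -0.001]
 [-1.     0.002 -0.   ]
 [ 0.     0.001 -1.   ]]
bar 2773 [[ 43.4 -63.  203.9]
 [ 50.3  -9.  209.8]
 [ 57.7  61.7 211.7]]
```

View pics/w2v.png

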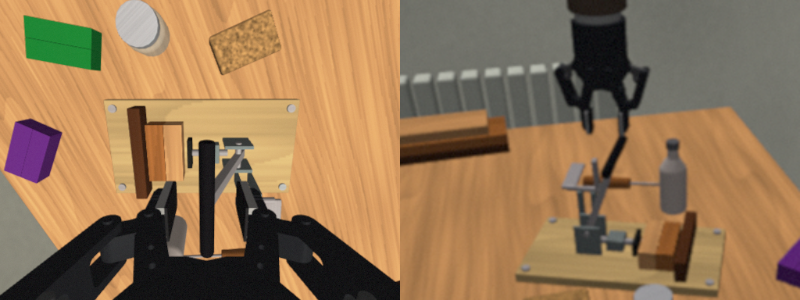

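The catch is flipped and the bar is centred between the open fingers (x 50.5 against TCP 50.9). I'm descending and gripping.

move_arm --moves '[{"gripper":0,"xyz":[0,0,4],"angular":[0,0,0]},{"gripper":0,"xyz":[0,0,7.3],"angular":[0,0,0]},{"gripper":0,"xyz":[0,0,7.4],"angular":[0,0,0]},{"gripper":-1,"xyz":[0,0,7.4],"angular":[0,0,0]},{"gripper":-1,"xyz":[0,0,7.4],"angular":[0,0,0]},{"gripper":-1,"xyz":[0,0,7.4],"angular":[0,0,0]},{"gripper":-1,"xyz":[0,0,7.4],"angular":[0,0,0]}]'

```text
clock: 5.35
position: [534.3, 92.9, 187.1]
ee_rot: [-0.565, 0.825, -0.0, 0.002]
contact_force: [-1.6, 3.9, 5.7]
gripper_width: 13.8
```

```bash
python3 - <<'E'
from h import *
tp()
for a in [.1,.2,.3,.4,.5,.6,.7,.75]: print(a, (150*np.sin(.35-a)-51.4).round(1),(150*np.cos(.35-a)-140.9).round(1))
E
```

```text
clk 5.35 press pos [ 51.  -37.6 187.1] F [-2.9  3.   5.7] w 13.765683985952444 j [ 0.47  0.28 -0.26  0.   -1.02 -0.84]
[[ 0.001 -1.     0.003]
 [-1.    -0.001  0.003]
 [-0.003 -0.003 -1.   ]]
0.1 -14.3 4.4
0.2 -29.0 7.4
0.3 -43.9 8.9
0.4 -58.9 8.9
0.5 -73.8 7.4
0.6 -88.5 4.4
0.7 -102.8 0.0
0.75 -109.8 -2.7
```

Gripped, with an opening of 13.8 mm. I'm pulling along the arc.

move_arm --moves '[{"gripper":-1,"xyz":[0,0.7,-0.2],"angular":[0,0,0]},{"gripper":-1,"xyz":[0,1.4,-0.4],"angular":[0,0,0]},{"gripper":-1,"xyz":[0,2.2,-0.6],"angular":[0,0,0]},{"gripper":-1,"xyz":[0,2.9,-0.7],"angular":[0,0,0]},{"gripper":-1,"xyz":[0,3.6,-0.8],"angular":[0,0,0]},{"gripper":-1,"xyz":[0,4.4,-0.9],"angular":[0,0,0]},{"gripper":-1,"xyz":[0,5.1,-0.9],"angular":[0,0,0]},{"gripper":-1,"xyz":[0,5.9,-0.9],"angular":[0,0,0]},{"gripper":-1,"xyz":[0,5.9,-0.9],"angular":[0,0,0]}]'

```text
clock: 6.48
position: [482.3, 113.3, 199.0]
ee_rot: [-0.566, 0.825, -0.003, 0.005]
contact_force: [5.3, -4.3, 12.6]
gripper_width: 14.3
```

```bash
python3 - <<'E'
from h import *
tp()
E
```

```text
clk 6.475 press pos [ -4.8 -37.4 199. ] F [ 6.5 -2.1 12.6] w 14.310429597087603 j [ 0.56  0.19 -0.36  0.01 -1.01 -0.93]
[[ 0.003 -1.     0.011]
 [-1.    -0.003  0.005]
 [-0.005 -0.011 -1.   ]]
```

move_arm --moves '[{"gripper":-1,"xyz":[0,0.8,0.2],"angular":[0,0,0]},{"gripper":-1,"xyz":[0,1.5,0.3],"angular":[0,0,0]},{"gripper":-1,"xyz":[0,2.3,0.5],"angular":[0,0,0]},{"gripper":-1,"xyz":[0,3.0,0.7],"angular":[0,0,0]},{"gripper":-1,"xyz":[0,3.7,0.9],"angular":[0,0,0]},{"gripper":-1,"xyz":[0,4.4,1.1],"angular":[0,0,0]},{"gripper":-1,"xyz":[0,4.9,1.3],"angular":[0,0,0]},{"gripper":-1,"xyz":[0,4.9,1.3],"angular":[0,0,0]}]'

```text
clock: 7.48
position: [439.3, 130.4, 188.1]
ee_rot: [-0.567, 0.824, -0.005, 0.007]
contact_force: [10.4, -12.7, 21.0]
gripper_width: 14.2
```

```bash
python3 - <<'E'
from h import *
tp(); im,_=grab('wrist','w3'); s,_=grab('side','s4'); cv2.imwrite('pics/w3v.png',cv2.resize(np.hstack([im,cv2.resize(s[120:260,110:297],(512,384))]),(800,300)))
E
```

```text
clk 7.475 press pos [-51.1 -37.2 188.1] F [14.3 -8.1 21. ] w 14.2331212084077 j [ 0.65  0.13 -0.46  0.01 -0.96 -1.03]
[[ 0.005 -1.     0.017]
 [-1.    -0.005  0.005]
 [-0.005 -0.017 -1.   ]]
```

View pics/w3v.png

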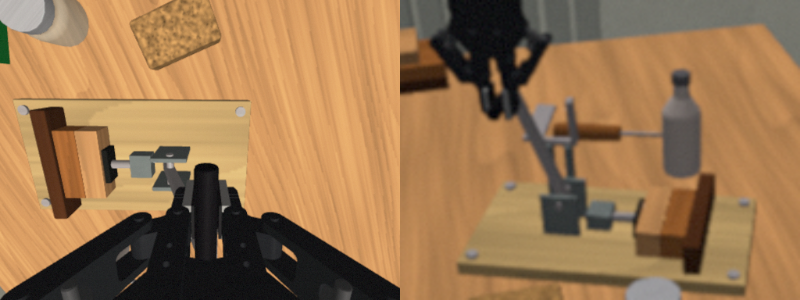

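The lever is back (about 0.70 rad from the TCP), the pad is on the block, the block is against the fence, and the catch stands open. I'll hold, then check numerically.

move_arm --moves '[{"gripper":-1,"xyz":[0,0.1,-0.2],"angular":[0,0,0]},{"gripper":-1,"xyz":[0,0.1,-0.2],"angular":[0,0,0]},{"gripper":-1,"xyz":[0,0.1,-0.2],"angular":[0,0,0]},{"gripper":-1,"xyz":[0,0.1,-0.2],"angular":[0,0,0]},{"gripper":-1,"xyz":[0,0.1,-0.2],"angular":[0,0,0]},{"gripper":-1,"xyz":[0,0.1,-0.2],"angular":[0,0,0]},{"gripper":-1,"xyz":[0,0.1,-0.2],"angular":[0,0,0]},{"gripper":-1,"xyz":[0,0.1,-0.2],"angular":[0,0,0]}]'

```text
clock: 8.57
position: [438.8, 130.5, 188.1]
ee_rot: [-0.566, 0.824, -0.005, 0.007]
contact_force: [17.3, -13.8, 8.9]
gripper_width: 13.8
```

```bash
python3 - <<'E'
from h import *
tp(); im,_=grab('wrist','w4'); P,_=cloud('w4'); Q=(P-O)@E3.T
m=(Q[...,2]>47)&(Q[...,2]<56.5)&(Q[...,0]>80)&(Q[...,0]<165)&(abs(Q[...,1])<60)
print('block top',m.sum(),np.nanpercentile(Q[m],[2,50,98],axis=0).round(1))
m=(Q[...,2]>70)&(Q[...,2]<85)&(Q[...,0]>140)&(Q[...,0]<200)&(abs(Q[...,1])<100)
print('fence top',m.sum(),np.nanpercentile(Q[m],[2,50,98],axis=0).round(1))
m=(Q[...,2]>190)&(Q[...,2]<216)&(Q[...,0]>-90)&(Q[...,0]<-20)&(Q[...,1]>0)&(Q[...,1]<75)
print('bar left',m.sum(),np.nanpercentile(Q[m],[2,50,98],axis=0).round(1))
T,_=grab('top','t5'); a=np.load('pics/top1.npz')['im']; d=cv2.absdiff(a,T).max(2)
for n,(u,v) in dict(glue=(183,190),jar=(305,226),sand=(282,274),driver=(152,215)).items(): print(n,(d[v-22:v+23,u-14:u+15]>60).sum())
E
```

```text
clk 8.575 press pos [-51.6 -37.2 188.1] F [21.2 -6.6  8.9] w 13.790465350568294 j [ 0.65  0.13 -0.47  0.01 -0.96 -1.03]
[[ 0.004 -1.     0.016]
 [-1.    -0.004  0.005]
 [-0.005 -0.016 -1.   ]]
block top 5680 [[ 90.4 -51.3  48.2]
 [125.   -5.5  53. ]
 [157.   46.8  55.2]]
fence top 0 [nan nan nan]
bar left 164 [[-5.850e+01  1.000e-01  1.913e+02]
 [-4.900e+01  1.800e+00  2.088e+02]
 [-4.020e+01  6.500e+00  2.118e+02]]
glue 0
jar 0
sand 0
driver 0
  return np.nanmean(a, axis, out=out, keepdims=keepdims)
```

```bash
python3 -c "
from bench import arm
print(arm.job_done())"
```

```text
the job is handed in; nothing more can be done
None
```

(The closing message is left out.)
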